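# Sweep the turned collars out of the outfeed pan

### The arm

A 6-joint arm with a two-finger parallel gripper is mounted at the origin on the work surface. World frame = base frame: x ahead of the robot, y to its left, z up, the work surface at z = 0. Lengths are in m, angles in degrees, forces in N, time in s.
With the tool pointing down it reaches from about 0.3 to 0.75 m from the base axis. Payload 8.5 kg.
Tool frame: the origin (TCP) lies midway between the tips of the shut fingers; the grasp point (between the pads) lies grasp_offset behind it (grasp_offset is the distance from the TCP to the grasp point, in m); z points along the fingers, y is the line along which they close (so a half turn about z gives the same grasp; the last joint's range is limited). The gripper opens to 85 mm and grips with 20 to 120 N. Pads are 22 mm wide; open, the fingers measure 114 mm over their backs; the gripper's body (76 mm by 85 mm) begins 54 mm behind the grasp point. The pads swing forward as they close: fully open they stand 13 mm farther back than shut.
Start: joints at [-88.998, 21.807, 74.336, -0, 83.858, -12.336], TCP at [0.127, -0.535, 0.231] pointing down, gripper open.
Joint ranges: [-178.18, 178.18], [-50.72, 133.34], [12.68, 142.11], [-81.47, 261.47], [9.98, 163.14], [-165.26, 165.26]. Speed limits (degrees/s): [136.94, 136.94, 180, 180, 180, 180].

### API

Orientations are given as a 3x3 rotation matrix whose columns are the frame's x, y, z axes.
In Python, from rig import observe, get_image, camera_params, close_job, grasp_offset gives the robot as it stands.
- The arm moves only by the shell command python3 -m handwheel 'ROWS' [OPENING] [FORCE]. ROWS is JSON, a list of rows, each a list of 2 entries, a list of its own where there are three numbers: the shift along the tool's x, y, z as a fraction of full scale, then the turn, a rotation vector about the tool's x, y, z as a fraction of full scale. In form: [[[dx, dy, dz], [ax, ay, az]], ...]. A call has 1 to 10 rows; each row is the pose to reach, as a shift and turn from the pose commanded when the call began, along the tool's axes at that moment, turning the shorter way round; what a row does not reach only later rows make up. Full scale, the value 1, is 0.5 m for a shift and pi rad for a turn. A row lasts 1/10 s, in which the tool goes at most 50 mm and 8.59 degrees, less where a joint would pass 70% of its speed; a pose out of reach is approached as far as the arm can. A call with a number of a shift or a turn outside -1 to 1 is refused whole. A call with a gripper value outside its range is refused whole. OPENING is the opening, from 0 (shut) to 1 (fully open), set as the call begins (- or left out, the last holds). The fingers move at their own pace and stop on an object; FORCE is the grip in N (left out, the last holds). Time passes only in rows, so rows that repeat a pose let the fingers close. It gives the time, the measured TCP pose, the force, the opening and the grip force at its end, in the units of the state.
- observe(): the state, without advancing time (a new reading comes with each control period).
- get_image(name): name is "side" or "top"; returns (picture, depth): 384x512x3 uint8, red, green, blue; 384x512 float32, m along the optical axis (not along the pixel's ray), 0 where there is no reading.
- camera_params(name): a dict with "K" (3x3 intrinsics, pixels), "R" (3x3) and "t" (3): a world point X has camera coordinates R X + t. Camera axes: x right, y down, z forward; pixel columns grow to the right and rows downward; lengths in m; the calibration is good to about 2 mm. A picture is of the moment at which its call begins. camera_params takes no time and is no camera call.
- close_job(): hands the job in; it is judged then, once.
The state is a dict: "time_s": time; "q": joint angles; "qvel": joint speeds; "joint_efforts": joint torques, N m; "position": TCP position; "tool_rot": TCP orientation; "ft_force": force on the tool from outside, world axes, zero at the start; "wrist_torque": the same for the moment, N m; "grip_width": finger opening in m; "gripper_force": force on a finger pad.
Only numpy, scipy, OpenCV 4.12 (cv2) and the standard library are available. Lean on these libraries where they do the work, as an engineer would, in place of code of your own. Each camera call takes 0.05 s, during which the arm holds its last target. There are 200 camera calls.

### The job

Clear the lathe's outfeed pan: with the fingertips, sweep the four loose steel collars along the pan floor and over its open edge so that all four drop into the black bin. Only push them, never pick one up. Leave the ring gauge, the larger plain ring that stands among them in the pan, where it is, and do not disturb the wrench, chuck jaw and tin beside the pan.

Things in the scene. Friction and masses are not known exactly. Their poses are not given: they have to be found in the camera images.
- pan: Sheet-steel outfeed pan on four legs, fixed on the bench. Origin on the bench top under the pan, z up. Its flat floor (top at z = 70 mm) spans x -115 to +115, y -133 to +150 mm. Walls 3 mm thick, top at z = 95 mm, on both x sides and at the +y end; the -y end is open, a plain edge with no wall. A small belt conveyor ends behind the +y wall.
- pan_edge (a point): Middle of the pan's open edge, at floor height (z = 70 mm), at pan x = 0, y = -133 mm. The edge is straight, 230 mm long, along the pan's x axis.
- conveyor_end (a point): Top middle of the conveyor's end nearest the pan, at pan y = 160 mm. The conveyor is 122 mm wide, its frame's top at z = 124 mm, and runs 220 mm away along pan +y; its motor on the +x side reaches z = 139 mm. Keep clear.
- bin: Open black plastic bin, 240 mm (x) by 140 mm (y) by 56 mm high, walls 4 mm, fixed on the bench under the pan's open edge. Origin at the centre of its underside, at pan y = -190 mm; axes parallel to the pan's. The pan's edge overhangs its near wall by 13 mm, its rim is 8 mm below the pan floor's underside: what is pushed off the edge falls in.
- collar0: Loose turned steel collar lying flat on the pan floor: a disc of 40 mm diameter, 14 mm high, with a boss of 26 mm diameter on top, 22 mm high in all, dark bore mark 13 mm, about 140 g. Origin at the centre of its underside, z up.
- collar1: Loose turned steel collar lying flat on the pan floor: a disc of 40 mm diameter, 14 mm high, with a boss of 26 mm diameter on top, 22 mm high in all, dark bore mark 13 mm, about 140 g. Origin at the centre of its underside, z up.
- collar2: Loose turned steel collar lying flat on the pan floor: a disc of 40 mm diameter, 14 mm high, with a boss of 26 mm diameter on top, 22 mm high in all, dark bore mark 13 mm, about 140 g. Origin at the centre of its underside, z up.
- collar3: Loose turned steel collar lying flat on the pan floor: a disc of 40 mm diameter, 14 mm high, with a boss of 26 mm diameter on top, 22 mm high in all, dark bore mark 13 mm, about 140 g. Origin at the centre of its underside, z up.
- gauge: Loose plain steel ring gauge standing flat in the pan among the collars: outside diameter 56 mm, hole 30 mm, 24 mm high, about 280 g. Origin at the centre of its underside. To be left where it is.
- wrench: Open-end wrench 170 mm long lying on the bench beyond the pan (pan +x side). Leave alone.
- jaw: Stepped black chuck jaw 70 x 26 x 34 mm lying on the bench on the robot's side of the pan. Leave alone.
- tin: Aluminium tin, 72 mm diameter, 55 mm tall, on the bench beyond the bin (pan +x side). Leave alone.

How it is judged (in metres and radians):
At the end, for the whole second after the job is handed in: All four collars lie at rest inside the bin, below its rim; the ring gauge is in the pan within 20 mm of where it stood, and the wrench, chuck jaw and tin are within 30 mm of where they were (x of collar0 in the frame of bin between -0.116 and 0.116 m and y of collar0 in the frame of bin between -0.066 and 0.066 m and z of each of collar0, collar1, collar2, collar3 in the frame of bin below 0.054 m and linear speed of each of collar0, collar1, collar2, collar3, gauge below 0.03 m/s and x of collar1 in the frame of bin between -0.116 and 0.116 m and y of collar1 in the frame of bin between -0.066 and 0.066 m and x of collar2 in the frame of bin between -0.116 and 0.116 m and y of collar2 in the frame of bin between -0.066 and 0.066 m and x of collar3 in the frame of bin between -0.116 and 0.116 m and y of collar3 in the frame of bin between -0.066 and 0.066 m and distance of gauge from where it was at the start of the episode below 0.02 m and distance of each of wrench, jaw, tin from where it was at the start of the episode below 0.03 m); the robot touches nothing.
It fails at once if a collar is lifted more than 12 mm off the pan floor (height (world z) of any of collar0, collar1, collar2, collar3 above 0.082 m).
It fails at once if the ring gauge is moved more than 20 mm (distance of gauge from where it was at the start of the episode above 0.02 m).
It fails at once if the wrench, chuck jaw or tin is moved more than 30 mm (distance of any of wrench, jaw, tin from where it was at the start of the episode above 0.03 m).
It also fails if it takes over 59 s, if anything falls off the work surface, if the arm or the gripper's body presses on something with over 40 N, if the wrist force passes 120 N, or if a joint passes its speed limit or range.

## Working session

There is one attempt and no reset: what is moved stays moved. The work goes in short steps, Python scripts to look and compute and a shell command to move; the robot and the scene stay as the last step left them, time stands still between calls to the robot, and variables do not carry over. Pictures are saved under pics/ and viewed, at most 10 in all, crops included, and the job is handed in when it is done.

```bash
ls; mkdir -p pics
python3 - <<'E'
from rig import *
import cv2
s=observe(); print(s); print(grasp_offset)
for n in("top","side"):
    im,d=get_image(n); cv2.imwrite(f"pics/{n}0.png",im[:,:,::-1]); import numpy as np; np.save(f"{n}_d.npy",d); p=camera_params(n); print(p)
E
```

```text
pics
{'time_s': 0.0, 'q': array([-8.89975434e+01,  2.18431073e+01,  7.43867136e+01, -1.88279731e-03,
        8.38575708e+01, -1.23356581e+01]), 'qvel': array([0.00577065, 0.03344495, 0.05522038, 0.01338285, 0.05516721,
       0.07106517]), 'joint_efforts': array([-5.14039966e-04, -4.48455763e+01, -2.31281966e+01, -3.13714472e-04,
        4.72473344e-03, -2.29900280e-05]), 'position': array([ 0.12686848, -0.53485747,  0.2306804 ]), 'tool_rot': array([[ 9.73024814e-01,  2.30700473e-01, -5.93524210e-05],
       [ 2.30700293e-01, -9.73023664e-01,  1.52446754e-03],
       [ 2.93944073e-04, -1.49703737e-03, -9.99998836e-01]]), 'ft_force': array([-0.06789285,  0.0317798 ,  0.25597914]), 'wrist_torque': array([-0.03309587, -0.00607351, -0.04282123]), 'gripper_force': 0.0, 'grip_width': 0.08560819682757775}
0.0187
{'K': array([[472.83285786,   0.        , 261.7030105 ],
       [  0.        , 472.83285786, 194.01210535],
       [  0.        ,   0.        ,   1.        ]]), 'R': array([[ 0.03042692, -0.99946731, -0.01180278],
       [-0.99563171, -0.02926312, -0.08866319],
       [ 0.08827057,  0.01444897, -0.99599173]]), 't': array([-0.00139648,  0.62031392,  1.12480714])}
{'K': array([[488.56646256,   0.        , 264.46626213],
       [  0.        , 488.56646256, 192.28493739],
       [  0.        ,   0.        ,   1.        ]]), 'R': array([[-9.99976329e-01, -5.43910081e-03,  4.21387283e-03],
       [-6.84681086e-03,  7.26148821e-01, -6.87503462e-01],
       [ 6.79501850e-04, -6.87516040e-01, -7.26168873e-01]]), 't': array([0.59778546, 0.07727912, 0.9786927 ])}
```

View pics/top0.png

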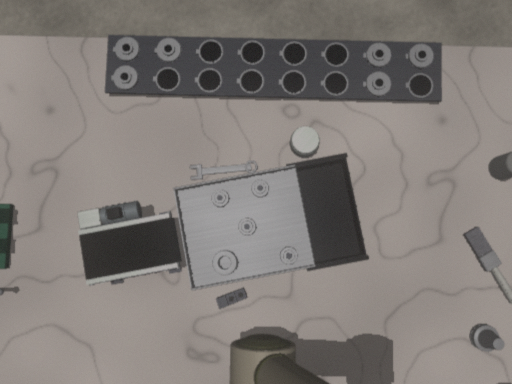

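View pics/side0.png

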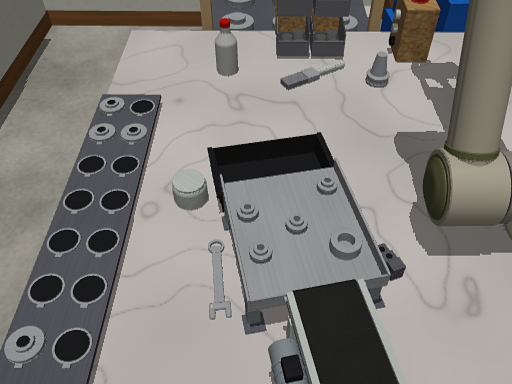

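Top view: collars at about (220,198), (260,188), (247,227) and (289,256); gauge at (224,263); the open edge runs from (296,166) to (314,267), with the bin to its right. The side view agrees.

```bash
cat > h.py <<'E'
import numpy as np, cv2
from rig import *
def world(n,d):
    p=camera_params(n);K=p["K"];v,u=np.mgrid[:384,:512]
    c=np.stack([(u-K[0,2])/K[0,0]*d,(v-K[1,2])/K[1,1]*d,d],-1)
    return (c-p["t"])@p["R"]
def blobs(W,lo=.080,hi=.105,amin=20,box=(.2,.62,-.3,.3)):
    m=(W[...,2]>lo)&(W[...,2]<hi)&(W[...,0]>box[0])&(W[...,0]<box[1])&(W[...,1]>box[2])&(W[...,1]<box[3])
    n,l,s,c=cv2.connectedComponentsWithStats(m.astype(np.uint8))
    for i in range(1,n):
        if s[i,4]>=amin:
            P=W[l==i]; print(c[i].round(1),s[i,4],"mid",((P.min(0)+P.max(0))/2).round(4),"mean",P.mean(0).round(4),"ext",np.ptp(P,0).round(3))
E
python3 - <<'E'
from h import *
for n in("top","side"):
    d=np.load(n+"_d.npy");W=world(n,d);print(n);blobs(W)
    m=(abs(W[...,2]-.07)<.006)&(d>0)
    k,l,s,c=cv2.connectedComponentsWithStats(m.astype(np.uint8)); i=1+s[1:,4].argmax()
    P=W[l==i]; r=cv2.minAreaRect((P[:,:2]*1000).astype(np.float32)); print(s[i,4],P[:,2].mean(),r,cv2.boxPoints(r).round(0).tolist())
E
```

```text
top
[220.5 259.6] 522 mid [0.5057 0.057  0.0909] mean [0.4623 0.1059 0.0933] ext [0.228 0.328 0.022]
[219.6 198.3] 210 mid [0.6021 0.113  0.0883] mean [0.602  0.1133 0.0862] ext [0.036 0.038 0.016]
[259.5 193.7] 51 mid [0.615  0.0216 0.0865] mean [0.6156 0.0215 0.0848] ext [0.01  0.03  0.013]
[139.4 209.6] 39 mid [0.569  0.2956 0.0934] mean [0.57   0.2957 0.0947] ext [0.037 0.008 0.023]
[246.7 226.9] 215 mid [0.5379 0.0482 0.0874] mean [0.5381 0.0485 0.0863] ext [0.037 0.037 0.014]
[288.2 255.7] 220 mid [ 0.4746 -0.0483  0.0881] mean [ 0.4752 -0.0484  0.0864] ext [0.037 0.037 0.016]
[224.  262.7] 350 mid [0.4546 0.0973 0.0889] mean [0.4552 0.0971 0.0922] ext [0.054 0.055 0.017]
10538 0.06860301403511411 ((538.1670532226562, 54.38054656982422), (230.78570556640625, 287.1124267578125), 12.580327033996582) [[394.0, 169.0], [457.0, -111.0], [682.0, -61.0], [620.0, 220.0]]
side
[364.6 229.9] 836 mid [0.4262 0.0362 0.09  ] mean [0.4222 0.0692 0.091 ] ext [0.066 0.289 0.02 ]
[326.9 183.5] 249 mid [ 0.4768 -0.0461  0.0875] mean [ 0.4776 -0.043   0.087 ] ext [0.039 0.039 0.015]
[447.4 218.1] 230 mid [0.252  0.0311 0.0926] mean [0.2712 0.0508 0.0966] ext [0.103 0.08  0.025]
[254.7 210.2] 53 mid [0.6156 0.023  0.0863] mean [0.6161 0.0244 0.0839] ext [0.008 0.03  0.012]
[296.1 222.1] 304 mid [0.5399 0.0505 0.0868] mean [0.5411 0.0546 0.0868] ext [0.038 0.039 0.014]
[345.6 242. ] 661 mid [0.4576 0.099  0.0882] mean [0.4577 0.1019 0.0911] ext [0.054 0.056 0.016]
[260.9 250.7] 328 mid [0.6028 0.1151 0.0875] mean [0.6035 0.1191 0.0872] ext [0.033 0.04  0.015]
[266.6 299.6] 226 mid [0.5922 0.215  0.0885] mean [0.5936 0.2154 0.0892] ext [0.055 0.014 0.017]
[289.9 324.1] 54 mid [0.5579 0.2572 0.0905] mean [0.5586 0.2589 0.0922] ext [0.009 0.015 0.021]
12192 0.06956585169257318 ((539.2986450195312, 46.3067626953125), (228.08900451660156, 273.875), 12.489217758178711) [[398.0, 155.0], [458.0, -112.0], [680.0, -63.0], [621.0, 205.0]]
```

```bash
python3 - <<'E'
from h import *
for n in("top","side"):
    W=world(n,np.load(n+"_d.npy"));print(n);blobs(W,hi=.094,lo=.0775,box=(.44,.655,-.09,.14),amin=80)
E
python3 -m handwheel '[[[0.8,-0.6,0],[0,0,-0.496]],[[0.8,-0.6,0],[0,0,-0.496]],[[0.8,-0.6,0],[0,0,-0.496]],[[0.8,-0.6,0],[0,0,-0.496]],[[0.8,-0.6,0],[0,0,-0.496]],[[0.8,-0.6,0],[0,0,-0.496]],[[0.8,-0.6,0],[0,0,-0.496]],[[0.8,-0.6,0],[0,0,-0.496]],[[0.8,-0.6,0],[0,0,-0.496]],[[0.8,-0.6,0],[0,0,-0.496]]]' 0.25
```

```text
top
[259.6 188.5] 221 mid [0.6283 0.0219 0.0855] mean [0.6276 0.0216 0.0856] ext [0.04  0.04  0.016]
[219.7 198.2] 227 mid [0.603  0.113  0.0858] mean [0.6025 0.1133 0.0856] ext [0.038 0.038 0.016]
[246.6 226.7] 225 mid [0.538  0.0492 0.0858] mean [0.5384 0.0488 0.0859] ext [0.037 0.039 0.016]
[288.1 255.8] 232 mid [ 0.4754 -0.0483  0.0858] mean [ 0.475  -0.0484  0.0856] ext [0.039 0.037 0.016]
[223.8 260.2] 221 mid [0.4611 0.0973 0.0858] mean [0.4607 0.0979 0.0911] ext [0.041 0.055 0.016]
side
[341.8 179.3] 80 mid [ 0.4471 -0.058   0.0856] mean [ 0.447  -0.0571  0.0849] ext [0.014 0.064 0.016]
[326.7 184. ] 266 mid [ 0.4768 -0.046   0.0856] mean [ 0.478  -0.0423  0.0863] ext [0.039 0.039 0.016]
[246.9 210.7] 305 mid [0.6303 0.0246 0.0858] mean [0.6302 0.0277 0.0862] ext [0.037 0.037 0.016]
[296.2 222.6] 329 mid [0.5406 0.0511 0.0857] mean [0.5407 0.0554 0.0862] ext [0.04  0.04  0.016]
[343.3 243.1] 507 mid [0.4624 0.099  0.0858] mean [0.4615 0.1028 0.0891] ext [0.045 0.056 0.016]
[260.1 251.3] 373 mid [0.6052 0.1151 0.0857] mean [0.605  0.1196 0.0863] ext [0.038 0.04  0.016]
time_s: 1.1
position: [0.4478, -0.149, 0.2313]
tool_rot: [[-0.167, 0.986, -0.0], [0.986, 0.167, 0.0], [0.0, -0.0, -1.0]]
ft_force: [1.0, -0.4, 0.4]
grip_width: 0.0215
gripper_force: 0.0
```

```bash
python3 -m handwheel '[[[0.352,0.405,0],[0,0,-0.018]],[[0.352,0.405,0],[0,0,-0.018]],[[0.352,0.405,0],[0,0,-0.018]],[[0.352,0.405,0],[0,0,-0.018]],[[0.352,0.405,0],[0,0,-0.018]],[[0.352,0.405,0],[0,0,-0.018]],[[0.352,0.405,0.1],[0,0,-0.018]],[[0.352,0.405,0.2],[0,0,-0.018]],[[0.352,0.405,0.2],[0,0,-0.018]],[[0.352,0.405,0.2],[0,0,-0.018]]]'
python3 - <<'E'
from h import *
im,d=get_image("side");cv2.imwrite("pics/s1.png",cv2.resize(im[130:330,150:400,::-1],None,fx=3,fy=3,interpolation=2)[:600])
s=observe();print(s["position"],s["tool_rot"].round(3))
E
```

```text
time_s: 2.1
position: [0.6187, 0.0553, 0.1322]
tool_rot: [[-0.217, 0.976, -0.0], [0.976, 0.217, 0.0], [0.0, -0.0, -1.0]]
ft_force: [1.1, -0.2, 1.8]
grip_width: 0.0213
gripper_force: 0.0
[0.61947571 0.05516737 0.1337562 ] [[-0.217  0.976  0.003]
 [ 0.976  0.217 -0.   ]
 [-0.001  0.003 -1.   ]]
```

View pics/s1.png

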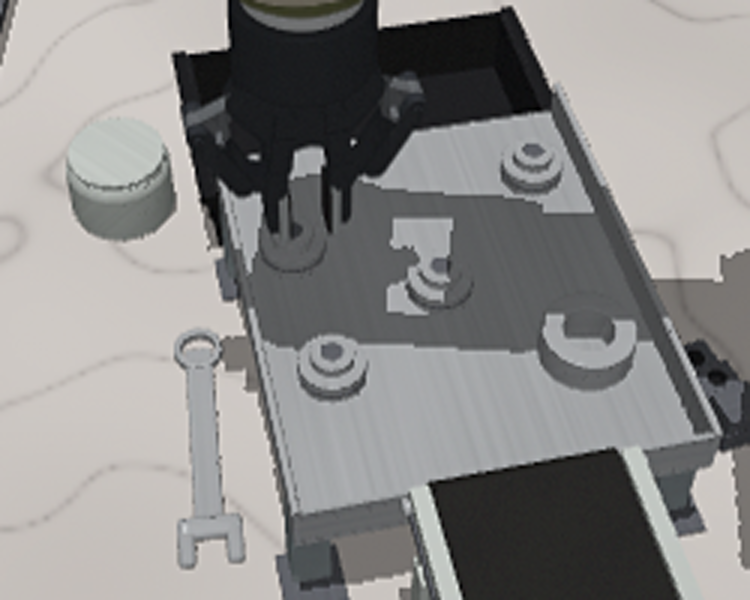

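The fingers hang just behind collar B (+x, nearest the edge on that side), and nothing has been disturbed. Descending.

```bash
python3 -m handwheel '[[[0,0.005,0.05],[0,0,0]],[[0,0.005,0.09],[0,0,0]],[[0,0.005,0.105],[0,0,0]],[[0,0.005,0.114],[0,0,0]],[[0,0.005,0.114],[0,0,0]]]'
python3 - <<'E'
from h import *
im,d=get_image("side");cv2.imwrite("pics/s2.png",cv2.resize(im[130:330,150:400,::-1],None,fx=3,fy=3,interpolation=2)[:600])
s=observe();print(s["position"],s["ft_force"])
E
```

```text
time_s: 2.65
position: [0.6214, 0.0558, 0.0756]
tool_rot: [[-0.217, 0.976, 0.002], [0.976, 0.217, -0.0], [-0.001, 0.002, -1.0]]
ft_force: [0.6, 0.1, 0.3]
grip_width: 0.0215
gripper_force: 0.0
[0.6214899  0.05584007 0.07580174] [ 0.32325724 -0.37379159 -0.248592  ]
```

View pics/s2.png

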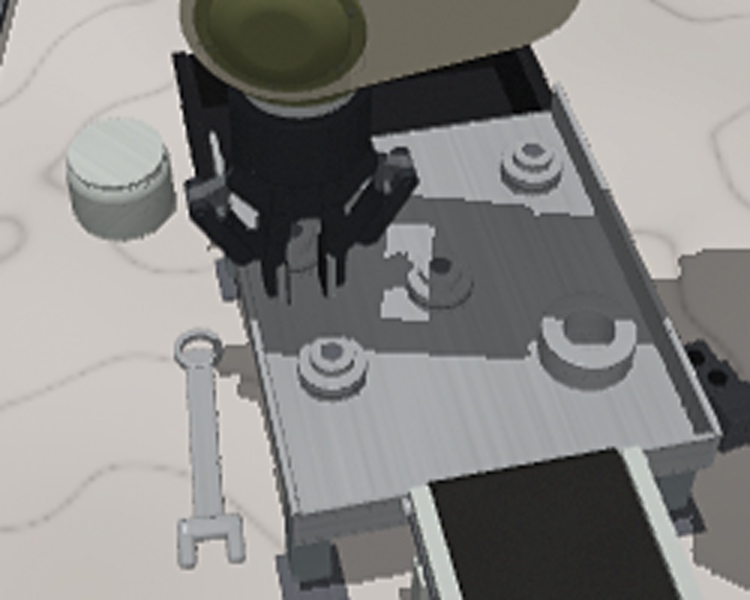

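Collar B shows between the fingertips, centred. Pushing it off.

```bash
python3 -m handwheel '[[[-0.02,0,0.002],[0,0,0]],[[-0.048,0,0.002],[0,0,0]],[[-0.076,0,0.002],[0,0,0]],[[-0.104,0,0.002],[0,0,0]],[[-0.132,0,0.002],[0,0,0]],[[-0.16,0,0.002],[0,0,0]],[[-0.19,0,0.002],[0,0,0]],[[-0.22,0,0.002],[0,0,0]],[[-0.245,0,0.002],[0,0,0]],[[-0.268,0,0.002],[0,0,0]]]'
python3 - <<'E'
from h import *
im,d=get_image("side");W=world("side",d);blobs(W,hi=.094,lo=.0775,box=(.44,.655,-.2,.14),amin=80)
E
```

```text
time_s: 3.7
position: [0.65, -0.0762, 0.0731]
tool_rot: [[-0.216, 0.976, -0.0], [0.976, 0.216, -0.0], [-0.0, -0.0, -1.0]]
ft_force: [0.4, 0.5, 0.1]
grip_width: 0.0213
gripper_force: 0.0
[340.4 176. ] 93 mid [ 0.4492 -0.0667  0.0857] mean [ 0.4491 -0.0661  0.0851] ext [0.018 0.079 0.016]
[326.8 184. ] 270 mid [ 0.4768 -0.0458  0.0856] mean [ 0.4778 -0.0425  0.0862] ext [0.039 0.037 0.016]
[296.2 222.5] 324 mid [0.5406 0.051  0.0855] mean [0.5409 0.0552 0.0862] ext [0.04  0.041 0.016]
[343.4 243. ] 512 mid [0.4624 0.0995 0.0858] mean [0.4614 0.1028 0.0893] ext [0.045 0.055 0.016]
[260.2 251.3] 375 mid [0.6052 0.1153 0.0857] mean [0.6048 0.1197 0.0863] ext [0.038 0.042 0.016]
```

```bash
python3 -m handwheel '[[[0,0,-0.1],[0,0,0]],[[0.08,-0.035,-0.1],[0,0,0]],[[0.17,-0.075,-0.1],[0,0,0]],[[0.26,-0.113,-0.1],[0,0,0]],[[0.34,-0.148,-0.1],[0,0,0]],[[0.372,-0.162,-0.1],[0,0,0]],[[0.372,-0.162,-0.1],[0,0,0]],[[0.372,-0.162,-0.04],[0,0,0]],[[0.372,-0.162,-0.01],[0,0,0]],[[0.372,-0.162,0],[0,0,0]]]'
python3 - <<'E'
from h import *
im,d=get_image("side");cv2.imwrite("pics/s3.png",cv2.resize(im[130:330,150:400,::-1],None,fx=3,fy=3,interpolation=2)[:600])
s=observe();print(s["position"],s["ft_force"])
E
```

```text
time_s: 4.75
position: [0.5308, 0.0881, 0.0718]
tool_rot: [[-0.216, 0.976, -0.002], [0.976, 0.216, -0.0], [0.0, -0.002, -1.0]]
ft_force: [-0.0, -1.0, -0.1]
grip_width: 0.0213
gripper_force: 0.0
[0.53080954 0.08814826 0.07193161] [-0.13439097 -0.11548431 -0.50623564]
```

View pics/s3.png

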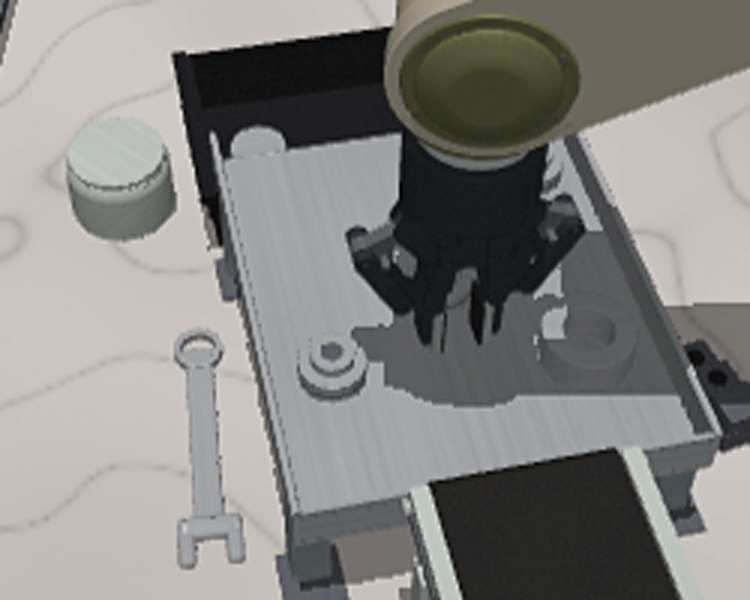

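B is in the bin. The fingers are behind collar C and centred on it; pushing.

```bash
python3 -m handwheel '[[[-0.03,0,-0.003],[0,0,0]],[[-0.07,0,-0.003],[0,0,0]],[[-0.11,0,-0.003],[0,0,0]],[[-0.15,0,-0.003],[0,0,0]],[[-0.19,0,-0.003],[0,0,0]],[[-0.23,0,-0.003],[0,0,0]],[[-0.27,0,-0.003],[0,0,0]],[[-0.31,0,-0.003],[0,0,0]],[[-0.345,0,-0.003],[0,0,0]],[[-0.376,0,-0.003],[0,0,0]]]'
python3 - <<'E'
from h import *
im,d=get_image("side");W=world("side",d);blobs(W,hi=.094,lo=.0775,box=(.44,.655,-.2,.14),amin=80)
E
```

```text
time_s: 5.8
position: [0.5718, -0.0965, 0.0756]
tool_rot: [[-0.216, 0.976, 0.001], [0.976, 0.216, -0.001], [-0.001, 0.001, -1.0]]
ft_force: [-0.2, 0.1, -0.2]
grip_width: 0.0214
gripper_force: 0.0
[340.4 175.9] 90 mid [ 0.4492 -0.0661  0.0858] mean [ 0.4491 -0.0664  0.085 ] ext [0.018 0.083 0.016]
[326.7 184.1] 268 mid [ 0.4765 -0.0457  0.0857] mean [ 0.4779 -0.0423  0.0861] ext [0.039 0.04  0.016]
[343.6 243.1] 495 mid [0.4625 0.0991 0.0858] mean [0.4609 0.1026 0.0889] ext [0.045 0.055 0.016]
[260.2 251.1] 368 mid [0.6053 0.1148 0.0857] mean [0.6048 0.1194 0.0865] ext [0.038 0.041 0.016]
```

```bash
python3 -m handwheel '[[[0,0,-0.1],[0,0,0]],[[0.09,0.029,-0.1],[0,0,0]],[[0.18,0.058,-0.1],[0,0,0]],[[0.27,0.088,-0.1],[0,0,0]],[[0.36,0.117,-0.1],[0,0,0]],[[0.44,0.143,-0.1],[0,0,0]],[[0.476,0.155,-0.1],[0,0,0]],[[0.476,0.155,-0.06],[0,0,0]],[[0.476,0.155,-0.015],[0,0,0]],[[0.476,0.155,0],[0,0,0]]]'
python3 - <<'E'
from h import *
im,d=get_image("side");cv2.imwrite("pics/s4.png",cv2.resize(im[130:330,150:400,::-1],None,fx=3,fy=3,interpolation=2)[:600])
s=observe();print(s["position"],s["ft_force"])
E
```

```text
time_s: 6.85
position: [0.5943, 0.155, 0.073]
tool_rot: [[-0.217, 0.976, -0.003], [0.976, 0.217, -0.0], [0.001, -0.003, -1.0]]
ft_force: [0.8, 0.6, 0.7]
grip_width: 0.0213
gripper_force: 0.0
[0.59432538 0.15473119 0.07281508] [-0.57154265  0.0740868  -0.72677491]
```

View pics/s4.png

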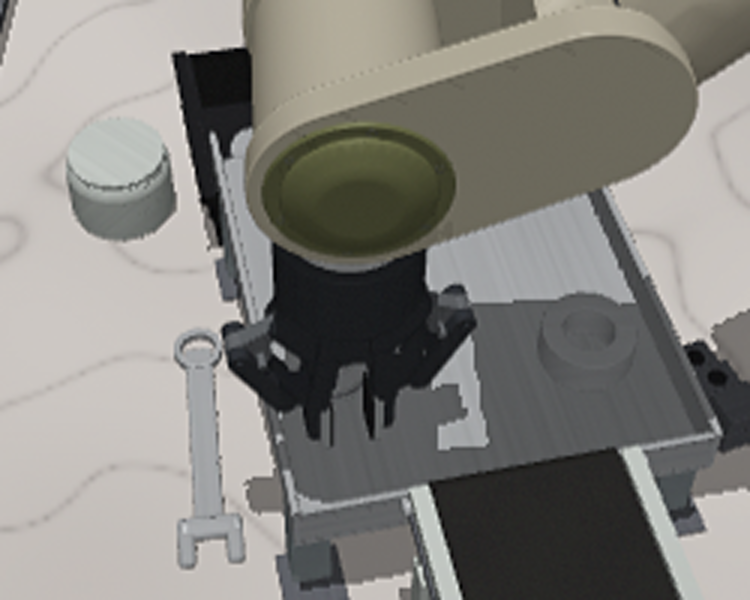

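Collar A lies centred between the tips. I'll push it in two calls with a slight drift toward the middle, so it doesn't land on B.

```bash
python3 -m handwheel '[[[-0.03,0,-0.003],[0,0,0]],[[-0.06,0,-0.003],[0,0,0]],[[-0.1,-0.006,-0.003],[0,0,0]],[[-0.14,-0.014,-0.003],[0,0,0]],[[-0.18,-0.022,-0.003],[0,0,0]],[[-0.22,-0.03,-0.003],[0,0,0]],[[-0.26,-0.038,-0.003],[0,0,0]],[[-0.3,-0.046,-0.003],[0,0,0]],[[-0.34,-0.054,-0.003],[0,0,0]],[[-0.37,-0.06,-0.003],[0,0,0]]]' && python3 -m handwheel '[[[-0.03,-0.005,0],[0,0,0]],[[-0.06,-0.01,0],[0,0,0]],[[-0.09,-0.01,0],[0,0,0]],[[-0.114,-0.01,0],[0,0,0]]]'
python3 - <<'E'
from h import *
im,d=get_image("side");W=world("side",d);blobs(W,hi=.094,lo=.0775,box=(.44,.655,-.2,.14),amin=80)
E
```

```text
time_s: 7.9
position: [0.6065, -0.035, 0.0775]
tool_rot: [[-0.215, 0.977, 0.002], [0.977, 0.215, -0.001], [-0.001, 0.002, -1.0]]
ft_force: [-0.3, 0.1, 0.5]
grip_width: 0.0216
gripper_force: 0.5
time_s: 8.3
position: [0.6139, -0.0905, 0.0764]
tool_rot: [[-0.217, 0.976, 0.0], [0.976, 0.217, -0.0], [-0.0, 0.0, -1.0]]
ft_force: [-0.4, 1.0, -0.4]
grip_width: 0.0214
gripper_force: 0.0
[340.7 176.6] 95 mid [ 0.4493 -0.0648  0.086 ] mean [ 0.4487 -0.0645  0.0851] ext [0.018 0.083 0.016]
[326.8 184.1] 269 mid [ 0.4768 -0.0465  0.0856] mean [ 0.4777 -0.0424  0.086 ] ext [0.039 0.037 0.016]
[343.  243.2] 496 mid [0.4624 0.0994 0.0858] mean [0.462 0.103 0.089] ext [0.045 0.054 0.016]
```

```bash
python3 -m handwheel '[[[0,0,-0.1],[0,0,0]],[[0.06,-0.068,-0.1],[0,0,0]],[[0.12,-0.136,-0.1],[0,0,0]],[[0.18,-0.204,-0.1],[0,0,0]],[[0.22,-0.249,-0.1],[0,0,0]],[[0.22,-0.249,-0.1],[0,0,0]],[[0.22,-0.249,-0.06],[0,0,0]],[[0.22,-0.249,-0.02],[0,0,0]],[[0.22,-0.249,0.003],[0,0,0]],[[0.22,-0.249,0.003],[0,0,0]]]'
python3 - <<'E'
from h import *
im,d=get_image("side");cv2.imwrite("pics/s5.png",cv2.resize(im[130:330,150:400,::-1],None,fx=3,fy=3,interpolation=2)[:600])
s=observe();print(s["position"],s["ft_force"])
E
```

```text
time_s: 9.35
position: [0.4684, -0.0089, 0.0736]
tool_rot: [[-0.217, 0.976, -0.002], [0.976, 0.217, 0.001], [0.001, -0.002, -1.0]]
ft_force: [-0.2, -0.5, 0.7]
grip_width: 0.0215
gripper_force: 0.0
[ 0.46877855 -0.0089465   0.07453038] [0.26476594 0.37573271 0.67707881]
```

View pics/s5.png

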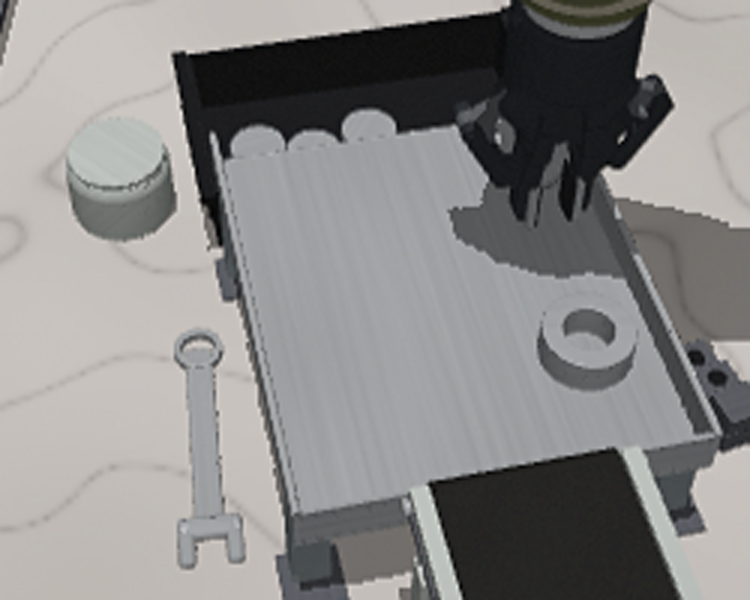

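Three collars are in the bin at about (258,140), (312,143) and (368,122) in the crop, and the last is between the fingertips. Pushing, then raising.

```bash
python3 -m handwheel '[[[-0.02,0,0],[0,0,0]],[[-0.048,0,0],[0,0,0]],[[-0.076,0,0],[0,0,0]],[[-0.104,0,0],[0,0,0]],[[-0.132,0,0],[0,0,0]],[[-0.16,0,0],[0,0,0]],[[-0.185,0,0],[0,0,0]],[[-0.205,0,0],[0,0,0]],[[-0.222,0,0],[0,0,0]],[[-0.222,0,0],[0,0,0]]]' && python3 -m handwheel '[[[0,0,-0.1],[0,0,0]],[[0,0,-0.2],[0,0,0]],[[0.1,0,-0.3],[0,0,0]],[[0.2,0,-0.3],[0,0,0]],[[0.3,0,-0.3],[0,0,0]],[[0.4,0,-0.3],[0,0,0]],[[0.45,0,-0.3],[0,0,0]],[[0.45,0,-0.3],[0,0,0]],[[0.45,0,-0.3],[0,0,0]],[[0.45,0,-0.3],[0,0,0]]]'
python3 - <<'E'
from h import *
im,d=get_image("top");W=world("top",d);blobs(W,hi=.094,lo=.0775,box=(.44,.655,-.2,.14),amin=60)
cv2.imwrite("pics/t6.png",cv2.resize(im[120:320,170:400,::-1],None,fx=3,fy=3,interpolation=2))
E
```

```text
time_s: 10.4
position: [0.4925, -0.118, 0.0748]
tool_rot: [[-0.216, 0.976, 0.0], [0.976, 0.216, -0.0], [-0.0, 0.0, -1.0]]
ft_force: [-0.2, 0.4, 0.3]
grip_width: 0.0214
gripper_force: 0.0
time_s: 11.4
position: [0.4436, 0.102, 0.2247]
tool_rot: [[-0.216, 0.976, -0.0], [0.976, 0.216, -0.0], [-0.0, -0.0, -1.0]]
ft_force: [-0.4, -0.4, -0.4]
grip_width: 0.0212
gripper_force: 0.0
[224.8 253.8] 72 mid [0.4747 0.0944 0.0861] mean [0.4752 0.0961 0.0911] ext [0.014 0.039 0.015]
```

View pics/t6.png

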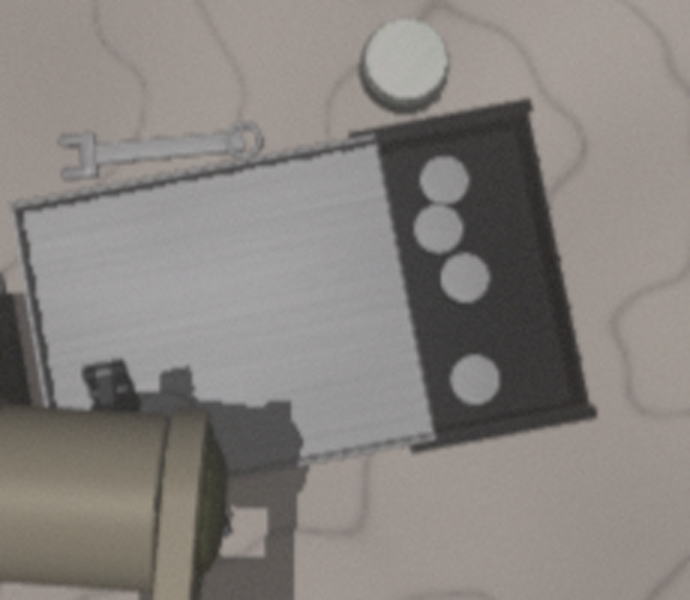

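All four collars lie in the bin, at (444,180), (438,228), (465,277) and (475,378) in the crop. The arm is clear, so I'm handing in.

```bash
python3 -c "
from rig import *
print(close_job())"
```

```text
the job is handed in; nothing more can be done
None
```

I swept all four collars into the bin by pushing only, and handed the job in at about 11.5 s of the 59 s limit; the gauge, wrench, chuck jaw and tin were not touched, and the hand-in returned no verdict.

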